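# Close the mill jar and find the socket for its clamp nut

### The job

The porcelain mill jar in the yellow ring is filled and its lid is on: swing its bridge bar fully home over the lid, into the catch post, then find which of the three sockets fits the hex nut on that bridge (snug, neither too small nor loose) and push it fully down over the nut, upright. Put sockets that do not fit back upright in the black tray. Finish while still gripping the right socket, seated on the nut ready to be tightened; leave the other jar's bridge where it is, and don't shove or knock over the pot, bottle and brush.

Things in the scene. Friction and masses are not known exactly. Their poses are not given: they have to be found in the camera images.
- ring: Yellow ring fixed to the bench, 188 mm outside, 160 mm inside, 12 mm high: the place of the jar that is being closed. Origin at its centre on the bench.
- tray: Black socket tray, fixed, 222 x 78 mm, walls 20 mm high and 4 mm thick, floor 4 mm above the bench, two cross walls making a row of three compartments (about 69 x 70 mm) along its x, 73 mm apart. Origin under its centre.
- jar_a: White porcelain mill jar (100 mm wide, rim 115 mm up), fixed, in a steel carrier: foot 152 mm wide, pivot post at local x -66 mm, headed catch post at x +66 mm (head 20 mm wide, top 159 mm up). Origin under its centre on the bench. Alike to jar b but for the nut size; one of them, at random, stands in the yellow ring with its lid on, the other empty to the left.
- bridge_a (a joint): Angle (rad) of jar a's flat blue bridge bar about its vertical pivot: 0 fully home over the lid, its side notch round the catch post (stop at 0); starts 0.7 to 1.4, swung aside to the left (+y). Stiff hinge (0.5 N m), stays where left. Bar 34 mm wide, 12 mm thick, top 149 mm above the bench, reaching 187 mm from the pivot.
- bridge_a_pivot (a point): Point on the pivot axis of bridge a, level with the bar's top; x points along the bar to the knob, z up.
- bridge_a_knob (a point): Middle of the upright black knob of bridge a (round, 14 mm in diameter, 34 mm tall, top 183 mm above the bench), 170 mm from the pivot.
- nut_a_seat (a point): Hex nut on bridge a's clamp screw, 66 mm from the pivot. Point on its axis on its flange (37 mm wide), 151.5 mm above the bench, where a fitting socket's mouth comes to rest; the hexagon stands 14 mm higher, top 3 mm bevelled. z up, x square to a pair of flats. Its size is not told and differs between the jars; one of the three sockets fits it. Turns only above 0.15 N m.
- jar_b: White porcelain mill jar (100 mm wide, rim 115 mm up), fixed, in a steel carrier: foot 152 mm wide, pivot post at local x -66 mm, headed catch post at x +66 mm (head 20 mm wide, top 159 mm up). Origin under its centre on the bench. Alike to jar a but for the nut size; one of them, at random, stands in the yellow ring with its lid on, the other empty to the left.
- bridge_b (a joint): Angle (rad) of jar b's flat blue bridge bar about its vertical pivot: 0 fully home over the lid, its side notch round the catch post (stop at 0); starts 0.7 to 1.4, swung aside to the left (+y). Stiff hinge (0.5 N m), stays where left. Bar 34 mm wide, 12 mm thick, top 149 mm above the bench, reaching 187 mm from the pivot.
- bridge_b_pivot (a point): Point on the pivot axis of bridge b, level with the bar's top; x points along the bar to the knob, z up.
- bridge_b_knob (a point): Middle of the upright black knob of bridge b (round, 14 mm in diameter, 34 mm tall, top 183 mm above the bench), 170 mm from the pivot.
- nut_b_seat (a point): Hex nut on bridge b's clamp screw, 66 mm from the pivot. Point on its axis on its flange (37 mm wide), 151.5 mm above the bench, where a fitting socket's mouth comes to rest; the hexagon stands 14 mm higher, top 3 mm bevelled. z up, x square to a pair of flats. Its size is not told and differs between the jars; one of the three sockets fits it. Turns only above 0.15 N m.
- socket_small_mid (a point): Smallest of three sockets (green band), for 13 mm across flats, play 0.9 mm a side: steel barrel 23 mm wide, 44 mm tall, hex mouth 18 mm deep in its underside; on top a square adapter, 13 mm wide, 32 mm tall, to grip. 76 mm tall, about 110 g. Point on its axis half-way up, 38 mm above the mouth's face; z up, x square to an adapter face and to a pair of mouth flats. Stands mouth down in the tray.
- socket_medium_mid (a point): Middle of three sockets (yellow band), for 19 mm across flats, play 0.9 mm a side: steel barrel 30 mm wide, 44 mm tall, hex mouth 18 mm deep in its underside; on top a square adapter, 13 mm wide, 32 mm tall, to grip. 76 mm tall, about 180 g. Point on its axis half-way up, 38 mm above the mouth's face; z up, x square to an adapter face and to a pair of mouth flats. Stands mouth down in the tray.
- socket_large_mid (a point): Largest of three sockets (red band), for 24 mm across flats, play 0.9 mm a side: steel barrel 37 mm wide, 44 mm tall, hex mouth 18 mm deep in its underside; on top a square adapter, 13 mm wide, 32 mm tall, to grip. 76 mm tall, about 250 g. Point on its axis half-way up, 38 mm above the mouth's face; z up, x square to an adapter face and to a pair of mouth flats. Stands mouth down in the tray.
- powder_pot_mid (a point): Bystander: small white pot with a black cap, 60 mm in diameter, 55 mm tall; point at its centre.
- spray_bottle_mid (a point): Bystander: clear bottle with a lilac cap, 48 mm in diameter, 125 mm tall; point at its centre.
- brush_grip (a point): Bystander: black fingerprint brush, 170 mm long, lying on the bench; point on its handle.
There are look-alikes about, which are no part of the job. What is shaped like the part that bears socket_medium_mid but blue is not meant. There is more than one size of the ring; the one meant has the size given above.

How it is judged:
On the way:
1. the bridge of the jar in the ring is swung fully home (((horizontal distance between jar_a and ring below 0.03 m and value of joint bridge_a below 0.05 rad) or (horizontal distance between jar_b and ring below 0.03 m and value of joint bridge_b below 0.05 rad))), for 0.2 s.
At the end, for the whole second after the job is handed in: Ring jar's bridge within 0.05 rad of home; the socket of the nut's size is gripped (over 3 N) on that nut: axis within 3.5 mm, mouth within 3.5 mm of the flange, upright within 4 degrees; the other two sockets stand upright (within 6 degrees) and still on the tray's floor (((horizontal distance between jar_a and ring below 0.03 m and value of joint bridge_a below 0.05 rad and horizontal distance between socket_medium_mid and nut_a_seat below 0.0035 m and z of socket_medium_mid in the frame of nut_a_seat below 0.0415 m and angle between socket_medium_mid's own z axis and vertical below 0.07 rad and contact force between the fingers and socket_medium above 3 N and x of socket_small_mid in the frame of tray between -0.105 and 0.105 m and y of socket_small_mid in the frame of tray between -0.035 and 0.035 m and z of each of socket_small_mid, socket_large_mid in the frame of tray below 0.05 m and angle between each of socket_small_mid, socket_large_mid's own z axis and vertical below 0.1 rad and linear speed of each of socket_small, socket_large below 0.02 m/s and x of socket_large_mid in the frame of tray between -0.105 and 0.105 m and y of socket_large_mid in the frame of tray between -0.035 and 0.035 m) or (horizontal distance between jar_b and ring below 0.03 m and value of joint bridge_b below 0.05 rad and horizontal distance between socket_large_mid and nut_b_seat below 0.0035 m and z of socket_large_mid in the frame of nut_b_seat below 0.0415 m and angle between socket_large_mid's own z axis and vertical below 0.07 rad and contact force between the fingers and socket_large above 3 N and x of socket_small_mid in the frame of tray between -0.105 and 0.105 m and y of socket_small_mid in the frame of tray between -0.035 and 0.035 m and z of each of socket_small_mid, socket_medium_mid in the frame of tray below 0.05 m and angle between each of socket_small_mid, socket_medium_mid's own z axis and vertical below 0.1 rad and linear speed of each of socket_small, socket_medium below 0.02 m/s and x of socket_medium_mid in the frame of tray between -0.105 and 0.105 m and y of socket_medium_mid in the frame of tray between -0.035 and 0.035 m))); the arm keeps its last pose, push and grip.
It fails at once if the other jar's bridge is moved (its knob by over 20 mm) ((not (horizontal distance between jar_a and ring below 0.03 m) and distance of bridge_a_knob from where it was at the start of the episode above 0.02 m) or (not (horizontal distance between jar_b and ring below 0.03 m) and distance of bridge_b_knob from where it was at the start of the episode above 0.02 m)).
It fails at once if the pot, bottle or brush is shoved over 40 mm or knocked over (distance of any of powder_pot_mid, spray_bottle_mid, brush_grip from where it was at the start of the episode above 0.04 m or angle between any of powder_pot_mid, spray_bottle_mid's own z axis and vertical above 0.6 rad).
It also fails if it takes over 72 s, if anything falls off the work surface, if the arm or the gripper's body presses on something with over 40 N, if the wrist force passes 120 N, or if a joint passes its speed limit or range.

### The arm

A 6-joint arm with a two-finger parallel gripper is mounted at the origin on the work surface. World frame = base frame: x ahead of the robot, y to its left, z up, the work surface at z = 0. Lengths are in m, angles in rad, forces in N, time in s.
With the tool pointing down it reaches from about 0.35 to 0.975 m from the base axis. Payload 4.9 kg.
Tool frame: the origin (TCP) lies at the very end of the fingers, on their centre line; the grasp point (between the pads) lies 19 mm behind it; z points along the fingers, y is the line along which they close (so a half turn about z gives the same grasp; the last joint's range is limited). The gripper opens to 85 mm and grips with 20 to 120 N. Pads are 22 mm wide; open, the fingers measure 114 mm over their backs; the gripper's body (76 mm by 85 mm) begins 54 mm behind the grasp point. The pads swing forward as they close: fully open they stand 13 mm farther back than shut.
Start: joints at [1.195, 0.053, 1.613, -0, 1.476, -0.119], TCP at [0.159, 0.604, 0.231] pointing down, gripper open.
Joint ranges: [-3.01, 3.01], [-1.01, 2.22], [0.06, 2.58], [-1.02, 4.17], [0.09, 2.62], [-3.14, 3.14]. Speed limits (rad/s): [2.57, 2.57, 3.14, 3.14, 3.14, 3.14].

### API

Orientations are given as a rotation vector (axis times angle).
In Python, from station import * gives the robot as it stands.
- The arm moves only by the shell command python3 -m crank 'ROWS' [OPENING] [FORCE]. ROWS is JSON, a list of rows, each an object with "offset": the shift along the tool's x, y, z in m, a list of three; "twist": the turn, a rotation vector about the tool's x, y, z in degrees, a list of three. In form: [{"offset": [x, y, z], "twist": [rx, ry, rz]}, ...]. A call has 1 to 20 rows; each row is the pose to reach, as a shift and turn from the pose commanded when the call began, along the tool's axes at that moment; what a row does not reach only later rows make up. A row lasts 1/8 s, in which the tool goes at most 62.5 mm and 10.7 degrees, less where a joint would pass 70% of its speed; a pose out of reach is approached as far as the arm can. A call with a gripper value outside its range is refused whole. OPENING is the opening, from 0 (shut) to 1 (fully open), set as the call begins (- or left out, the last holds). The fingers move at their own pace and stop on an object; FORCE is the grip in N (left out, the last holds). Time passes only in rows, so rows that repeat a pose let the fingers close. It gives the time, the measured TCP pose, the force, the opening and the grip force at its end, in the units of the state.
- get_obs(): the state, without advancing time (a new reading comes with each control period).
- get_image(name): name is "scene" or "top" or "wrist"; returns the picture (400x640x3 uint8, red, green, blue); there is no depth.
- get_calibration(name): a dict with "intrinsics" (3x3 intrinsics, pixels), "world_from_camera" (4x4, takes a point from camera to world coordinates); the wrist camera has in their place "tool_from_camera" (4x4, takes a point from camera to tool coordinates, whose origin is the TCP and whose axes are the flange's). Camera axes: x right, y up, looking along -z (the intrinsics and any distortion apply to the point x, -y, -z); pixel columns grow to the right and rows downward; lengths in m; the calibration is good to about 2 mm. A picture is of the moment at which its call begins: read the wrist's pose just before it. get_calibration takes no time and is no camera call.
- finish_job(): hands the job in; it is judged then, once.
Trained networks look in the newest picture that a camera, given by its name, has taken for a name from the list of things; names that differ only in an ending like _2 or _b are one class to them, and where a whole thing is asked for, a point or a joint stands for the part that bears it (a point fixed in the world has none). Each returns a list of dicts, best first, with "confidence" (0 to 1); they miss things now and then, are a little off and sometimes report something else, mostly with a low value. They report only what shows in the picture. A call takes as long as a camera call. They do not tell look-alikes from the thing itself.
- cut_out(query, camera): "region" (400x640 bool, what is visible of it) and "rect" ([centre column, centre row, width, height] in pixels, round what is visible of it).
The state is a dict: "t": time; "q": joint angles; "dq": joint speeds; "effort": joint torques, N m; "tool_pos": TCP position; "tool_rot": TCP orientation; "contact_force": force on the tool from outside, world axes, zero at the start; "wrist_torque": the same for the moment, N m; "opening": finger opening in m; "grip_force": force on a finger pad.
Only numpy, scipy, OpenCV 4.12 (cv2) and the standard library are available. Lean on these libraries where they do the work, as an engineer would, in place of code of your own. Each camera call takes 0.05 s, during which the arm holds its last target. There are 200 camera calls.

## Working session

There is one attempt and no reset: what is moved stays moved. The work goes in short steps, Python scripts to look and compute and a shell command to move; the robot and the scene stay as the last step left them, time stands still between calls to the robot, and variables do not carry over. Pictures are saved under pics/ and viewed, at most 10 in all, crops included, and the job is handed in when it is done.

```bash
mkdir -p pics; cat > h.py <<'E'
from station import *
import numpy as np, cv2
from scipy.spatial.transform import Rotation as R
def cam(name):
    c=get_calibration(name); K=np.array(c["intrinsics"])
    if name=="wrist":
        o=get_obs(); T=np.eye(4); T[:3,:3]=R.from_rotvec(o["tool_rot"]).as_matrix(); T[:3,3]=o["tool_pos"]
        M=T@np.array(c["tool_from_camera"])
    else: M=np.array(c["world_from_camera"])
    return K,M,c
def px2w(K,M,uv,z):
    d=np.linalg.inv(K)@np.array([uv[0],uv[1],1.]); d=np.array([d[0],-d[1],-d[2]])
    d=M[:3,:3]@d; o=M[:3,3]; return o+d*(z-o[2])/d[2]
def w2px(K,M,p):
    q=np.linalg.inv(M)@np.append(p,1.); q=K@np.array([q[0],-q[1],-q[2]]); return q[:2]/q[2]
def snap(name,f=None):
    K,M,c=cam(name); im=get_image(name)
    if f: cv2.imwrite("pics/"+f,im[:,:,::-1])
    return K,M,im
E
python3 - <<'E'
from h import *
np.set_printoptions(precision=3,suppress=True)
o=get_obs(); print(o["tool_pos"],o["tool_rot"],o["opening"])
for n in("top","scene"):
    K,M,im=snap(n,n+"1.png"); c=get_calibration(n); print(n,K,M,[k for k in c])
    for q in("ring","tray","jar_a","bridge_a_knob","bridge_a","socket_small_mid","socket_medium_mid","socket_large_mid","powder_pot_mid","spray_bottle_mid","brush_grip"):
        for r in cut_out(q,n)[:4]: print(q,round(r["confidence"],2),np.round(r["rect"]))
E
```

```text
[0.159 0.604 0.23 ] [-0.402 -3.115  0.003] 0.08545203335039533
top [[379.981   0.    317.112]
 [  0.    379.981 193.06 ]
 [  0.      0.      1.   ]] [[-0.011  0.994 -0.109  0.407]
 [-1.    -0.009  0.014  0.06 ]
 [ 0.013  0.11   0.994  1.056]
 [ 0.     0.     0.     1.   ]] ['intrinsics', 'world_from_camera']
ring 0.87 [307. 187.  62.  67.]
ring 0.56 [254. 283.  92.  92.]
tray 0.95 [428. 191.  38.  83.]
jar_a 0.98 [286. 182.  96.  66.]
jar_a 0.69 [143. 201. 119.  67.]
bridge_a_knob 0.76 [278. 184.  74.  59.]
bridge_a 0.85 [273. 185.  72.  56.]
bridge_a 0.7 [122. 205.  72.  55.]
socket_small_mid 0.5 [430. 213.  16.   4.]
socket_medium_mid 0.68 [469. 177.  16.   8.]
socket_medium_mid 0.58 [427. 129.  13.  14.]
socket_medium_mid 0.51 [434. 164.  16.  12.]
socket_large_mid 0.5 [432. 186.  17.  15.]
powder_pot_mid 0.85 [347. 127.  18.  25.]
spray_bottle_mid 0.6 [262. 124.  19.  25.]
scene [[426.881   0.    317.307]
 [  0.    426.881 192.014]
 [  0.      0.      1.   ]] [[ 0.656 -0.422  0.626  1.254]
 [ 0.754  0.355 -0.552 -0.62 ]
 [ 0.011  0.835  0.551  0.784]
 [ 0.     0.     0.     1.   
[... 277 characters left out ...]
dge_a_knob 0.2 [411. 134.  13.   6.]
bridge_a 0.8 [355. 176.  70.  19.]
bridge_a 0.73 [418. 134.  62.  14.]
bridge_a 0.64 [349. 208.  78.  79.]
bridge_a 0.42 [413. 159.  70.  62.]
socket_small_mid 0.68 [414. 160.  69.  68.]
socket_small_mid 0.66 [334. 235.  67.  38.]
socket_small_mid 0.49 [221. 254.  16.  24.]
socket_medium_mid 0.73 [275. 312.  15.  34.]
socket_medium_mid 0.62 [242. 291.   8.  29.]
socket_medium_mid 0.62 [201. 300.  17.  32.]
socket_medium_mid 0.33 [419. 135.  62.  14.]
powder_pot_mid 0.75 [346. 270.  27.  32.]
powder_pot_mid 0.37 [418. 133.  62.  15.]
spray_bottle_mid 0.85 [407. 224.  18.  44.]
spray_bottle_mid 0.68 [413. 160.  70.  66.]
brush_grip 0.7 [396. 272.  58.  40.]
```

```bash
python3 - <<'E'
import cv2
a=cv2.imread("pics/top1.png")[80:350,60:500]; b=cv2.imread("pics/scene1.png")[100:360,170:480]
cv2.imwrite("pics/t1c.png",cv2.resize(a,(800,491),interpolation=cv2.INTER_CUBIC)); cv2.imwrite("pics/s1c.png",cv2.resize(b,(700,587),interpolation=cv2.INTER_CUBIC))
E
```

```text
(no output)
```

View pics/t1c.png

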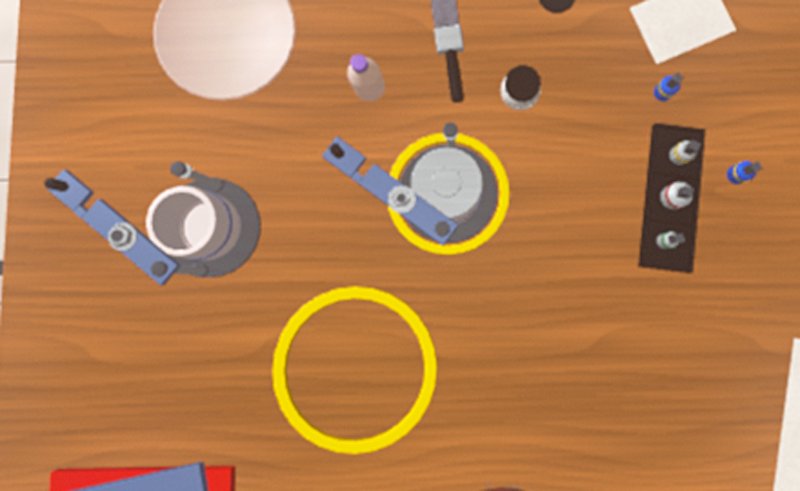

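View pics/s1c.png

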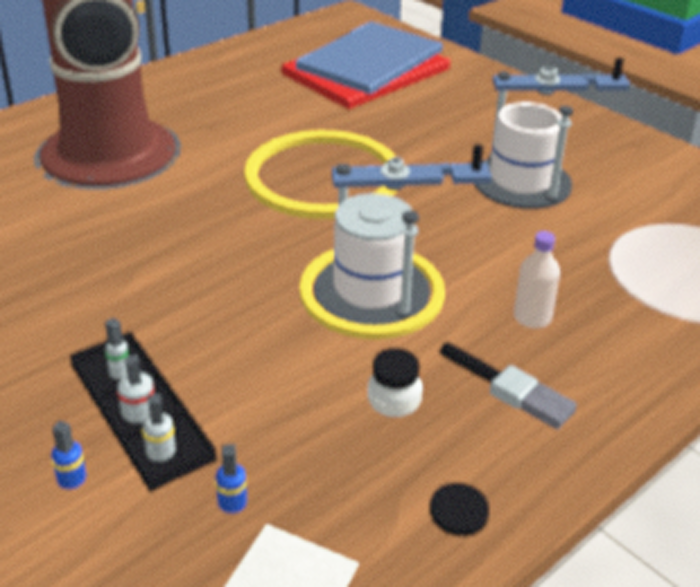

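The top view shows the ring jar at crop ~(448,193), with its bar swung left (pivot at (443,229), knob at (337,147)). The tray is on the right, holding yellow (683,150), red (677,195) and green (669,240) sockets, with two blue decoys outside it. The other yellow ring is bigger and empty.

```bash
python3 - <<'E'
from h import *
np.set_printoptions(precision=4,suppress=True)
K,M,_=cam("top"); f=lambda u,v,z: px2w(K,M,(60+u/1.818,80+v/1.818),z)
P={n:f(*a) for n,a in dict(pivot=(443,229,.155),catch=(450,130,.159),nut=(402,197,.165),knobbase=(338,152,.16),knobtop=(333,148,.183),ring=(448,193,.012),oknob=(52,184,.183),med=(692,145,.08),large=(685,188,.08),small=(679,236,.08),trayTL=(654,125,.02),trayTR=(704,130,.02),trayBL=(640,267,.02),trayBR=(692,272,.02),bottle=(360,62,.125),pot=(522,80,.055)).items()}
for n,p in P.items(): print(n,p)
d=P["knobtop"]-P["pivot"]; print("knob rad",np.hypot(*d[:2]),np.degrees(np.arctan2(d[1],d[0])))
d=P["catch"]-P["pivot"]; print("catch",np.hypot(*d[:2]),np.degrees(np.arctan2(d[1],d[0])))
o=get_obs(); Rm=R.from_rotvec(o["tool_rot"]).as_matrix(); print(Rm, get_calibration("wrist")); 
K,M,_=cam("scene"); print("scene check", {n:w2px(K,M,p) for n,p in P.items() if n in("pivot","catch","knobtop","large")})
E
```

```text
pivot [0.4753 0.0796 0.155 ]
catch [0.6061 0.0694 0.159 ]
nut [0.5167 0.1323 0.165 ]
knobbase [0.5777 0.2166 0.16  ]
knobtop [0.5785 0.219  0.183 ]
ring [0.5411 0.0747 0.012 ]
oknob [0.5352 0.5734 0.183 ]
med [ 0.5988 -0.2784  0.08  ]
large [ 0.5364 -0.2654  0.08  ]
small [ 0.4677 -0.2537  0.08  ]
trayTL [ 0.6423 -0.2421  0.02  ]
trayTR [ 0.6339 -0.3188  0.02  ]
trayBL [ 0.4256 -0.2122  0.02  ]
trayBR [ 0.4173 -0.2902  0.02  ]
bottle [0.7106 0.1935 0.125 ]
pot [ 0.7042 -0.0374  0.055 ]
knob rad 0.17343687595589122 53.48994533427681
catch 0.13118123277509355 -4.489109358160861
[[-0.9672  0.254  -0.    ]
 [ 0.254   0.9672 -0.0001]
 [ 0.     -0.0001 -1.    ]] {'intrinsics': array([[304.959 ,   0.    , 323.253 ],
       [  0.    , 304.959 , 201.1507],
       [  0.    ,   0.    ,   1.    ]]), 'tool_from_camera': array([[-0.0005,  0.9506,  0.3105,  0.0787],
       [ 1.    ,  0.0003,  0.0004,  0.0001],
       [ 0.0003,  0.3105, -0.9506, -0.1424],
       [ 0.    ,  0.    ,  0.    ,  1.    ]])}
scene check {'pivot': array([320.671 , 173.9624]), 'catch': array([350.4502, 193.4717]), 'knobtop': array([381.444 , 163.6361]), 'large': array([229.862 , 257.8298])}
```

```bash
cat >> h.py <<'E'
def rows(wps):
    "wps: list of (x,y,z,yaw_deg of tool y), tool down -> prints offsets/twists from the present pose"
    o=get_obs(); R0=R.from_rotvec(o["tool_rot"]); p0=np.array(o["tool_pos"])
    print("now",np.round(p0,4),"yaw",np.round(yaw(),2))
    for x,y,z,a in wps:
        a=np.radians(a); yy=np.array([np.cos(a),np.sin(a),0]); zz=np.array([0,0,-1.])
        R1=R.from_matrix(np.stack([np.cross(yy,zz),yy,zz],1))
        print(np.round(R0.inv().apply(np.array([x,y,z])-p0),4).tolist(),np.round((R0.inv()*R1).as_rotvec(degrees=True),1).tolist())
def yaw():
    m=R.from_rotvec(get_obs()["tool_rot"]).as_matrix()[:,1]; return np.degrees(np.arctan2(m[1],m[0]))
E
python3 - <<'E'
from h import *
rows([(.577,.2165,.24,143.5)])
E
```

```text
now [0.1587 0.6045 0.2313] yaw 75.29
[-0.5031, -0.269, -0.0087] [-0.0, -0.0, -68.2]
```

```bash
python3 -m crank '[{"offset":[-0.05,-0.027,-0.009],"twist":[0,0,-8]},{"offset":[-0.1,-0.054,-0.009],"twist":[0,0,-16]},{"offset":[-0.15,-0.08,-0.009],"twist":[0,0,-24]},{"offset":[-0.2,-0.107,-0.009],"twist":[0,0,-32]},{"offset":[-0.25,-0.134,-0.009],"twist":[0,0,-40]},{"offset":[-0.3,-0.16,-0.009],"twist":[0,0,-48]},{"offset":[-0.35,-0.187,-0.009],"twist":[0,0,-56]},{"offset":[-0.4,-0.214,-0.009],"twist":[0,0,-64]},{"offset":[-0.45,-0.241,-0.009],"twist":[0,0,-68]},{"offset":[-0.503,-0.269,-0.009],"twist":[0,0,-68]},{"offset":[-0.503,-0.269,-0.009],"twist":[0,0,-68]},{"offset":[-0.503,-0.269,-0.009],"twist":[0,0,-68]}]' 0.5
python3 - <<'E'
from h import *
K,M,im=snap("wrist","w1.png"); print(yaw())
for q in("bridge_a_knob","nut_a_seat","bridge_a"):
    for r in cut_out(q,"wrist")[:3]: print(q,round(r["confidence"],2),np.round(r["rect"]))
for n,p in dict(knob=[.577,.2165,.183],nut=[.5167,.1323,.165],pivot=[.4753,.0796,.149]).items(): print(n,w2px(K,M,p))
E
```

```text
t: 2.7
tool_pos: [0.5767, 0.2167, 0.2401]
tool_rot: [1.408, -2.808, -0.001]
contact_force: [0.5, 0.4, 0.5]
opening: 0.0429
grip_force: 0.0
143.3285932131395
bridge_a_knob 0.84 [320. 117.  53. 233.]
bridge_a_knob 0.21 [590. 340.  75. 109.]
nut_a_seat 0.74 [320.  69.  54.  56.]
nut_a_seat 0.71 [217. 237.  62.  72.]
nut_a_seat 0.18 [517. 300. 221. 186.]
bridge_a 0.85 [320. 116.  52. 233.]
bridge_a 0.66 [592. 340.  75. 107.]
knob [323.93132128 220.29855211]
nut [320.76657555  62.53437021]
pivot [323.23400033 -49.54008057]
```

View pics/w1.png

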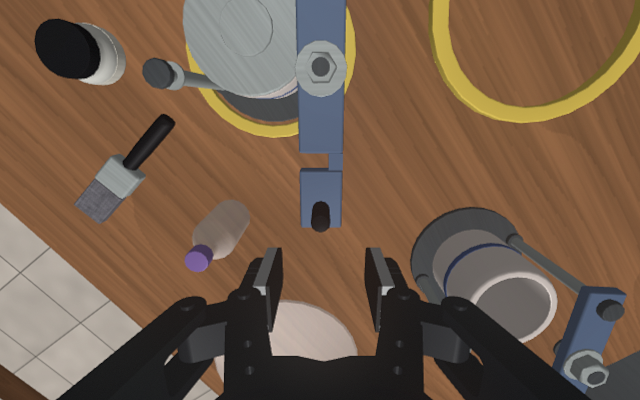

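The wrist view shows the knob top at (320,222), straight ahead of the fingers and within 2 mm of my estimate. The nut is at (320,68), with its hexagon visible. Next: descend around the knob, then sweep.

```bash
python3 - <<'E'
from h import *
p=np.array([.4753,.0796])
rows([(p[0]+.171*np.cos(np.radians(a)),p[1]+.171*np.sin(np.radians(a)),.157,a+90) for a in (53.5,46,38,30,22,14,6,0,-4,-6,-8)])
E
```

```text
now [0.5761 0.2177 0.2405] yaw 143.4
[-0.0, -0.0011, 0.0835] [0.0, 0.0, -0.1]
[0.0014, -0.0234, 0.0835] [0.0, 0.0, 7.4]
[0.0061, -0.0468, 0.0835] [0.0, 0.0, 15.4]
[0.014, -0.0693, 0.0835] [0.0, 0.0, 23.4]
[0.025, -0.0905, 0.0835] [0.0, 0.0, 31.4]
[0.0388, -0.11, 0.0835] [0.0, 0.0, 39.4]
[0.0552, -0.1273, 0.0835] [0.0, 0.0, 47.4]
[0.069, -0.1387, 0.0835] [0.0, 0.0, 53.4]
[0.0788, -0.1455, 0.0834] [0.0, 0.0, 57.4]
[0.0839, -0.1486, 0.0834] [0.0, 0.0, 59.4]
[0.0891, -0.1516, 0.0834] [0.0, 0.0, 61.4]
```

```bash
python3 -m crank '[{"offset":[0,-0.001,0.045],"twist":[0,0,0]},{"offset":[0,-0.001,0.083],"twist":[0,0,0]},{"offset":[0,-0.001,0.083],"twist":[0,0,0]}]' 0.5
python3 -m crank '[{"offset":[0,0,0],"twist":[0,0,0]},{"offset":[0.0014,-0.0223,0],"twist":[0,0,7.4]},{"offset":[0.006,-0.0457,0],"twist":[0,0,15.4]},{"offset":[0.014,-0.0682,0],"twist":[0,0,23.4]},{"offset":[0.025,-0.0894,0],"twist":[0,0,31.4]},{"offset":[0.0388,-0.109,0],"twist":[0,0,39.4]},{"offset":[0.0552,-0.126,0],"twist":[0,0,47.4]},{"offset":[0.069,-0.1376,0],"twist":[0,0,53.4]},{"offset":[0.0788,-0.1444,0],"twist":[0,0,57.4]},{"offset":[0.0788,-0.1444,0],"twist":[0,0,57.4]}]' 0.25
python3 - <<'E'
from h import *
p=np.array([.4753,.0796]); o=get_obs(); print(o["contact_force"])
rows([(p[0]+.171*np.cos(np.radians(a)),p[1]+.171*np.sin(np.radians(a)),.157,a+90) for a in (-6,-8)])
E
```

```text
t: 3.28
tool_pos: [0.5746, 0.2162, 0.1533]
tool_rot: [1.407, -2.8, -0.003]
contact_force: [-0.6, 0.1, 0.6]
opening: 0.0425
grip_force: 0.0
t: 4.53
tool_pos: [0.6477, 0.0661, 0.1601]
tool_rot: [0.112, 3.135, -0.0]
contact_force: [-0.8, -0.9, 0.3]
opening: 0.0215
grip_force: 0.0
[-0.78650437 -0.93481328  0.30229552]
now [0.6477 0.0661 0.1601] yaw 85.89
[0.002, -0.0045, 0.0031] [0.0, 0.2, 1.9]
[0.0023, -0.0105, 0.0031] [0.0, 0.2, 3.9]
```

```bash
python3 -m crank '[{"offset":[0,-0.004,0],"twist":[0,0,2]},{"offset":[0.001,-0.007,0],"twist":[0,0,3]},{"offset":[0.001,-0.007,0],"twist":[0,0,3]}]'
python3 - <<'E'
from h import *
K,M,im=snap("wrist","w2.png")
for q in("bridge_a_knob","nut_a_seat"):
    for r in cut_out(q,"wrist")[:2]: print(q,round(r["confidence"],2),np.round(r["rect"]))
E
```

```text
t: 4.9
tool_pos: [0.6469, 0.0623, 0.1595]
tool_rot: [0.194, 3.129, 0.009]
contact_force: [4.3, 8.7, 1.1]
opening: 0.0215
grip_force: 4.4
bridge_a_knob 0.59 [325. 150.  86. 297.]
nut_a_seat 0.89 [324.  48.  85.  89.]
```

View pics/w2.png

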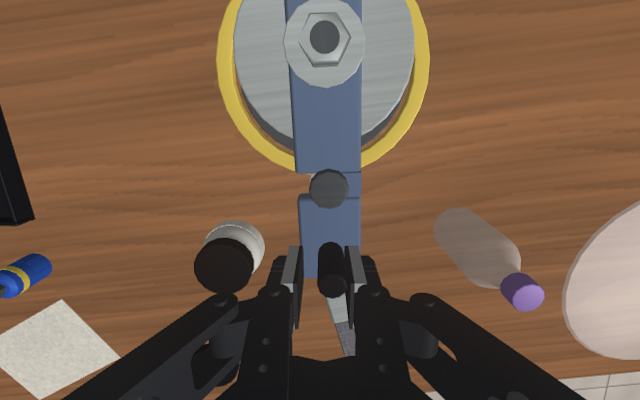

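The post sits in the notch, with the knob against the +y finger. I'll push slightly more to confirm the stop, then lift and look at the nut from above.

```bash
python3 -m crank '[{"offset":[0,-0.002,0],"twist":[0,0,0]},{"offset":[0,-0.004,0],"twist":[0,0,0]},{"offset":[0,-0.004,0],"twist":[0,0,0]}]'
python3 -m crank '[{"offset":[0,0.006,0],"twist":[0,0,0]},{"offset":[0,0.006,-0.05],"twist":[0,0,0]},{"offset":[0.03,0.006,-0.09],"twist":[0,0,0]},{"offset":[0.06,0.006,-0.09],"twist":[0,0,0]},{"offset":[0.06,0.006,-0.09],"twist":[0,0,0]}]' 0.6
python3 - <<'E'
from h import *
np.set_printoptions(precision=4,suppress=True)
K,M,im=snap("wrist","w3.png"); print(get_obs()["tool_pos"],yaw())
for q in("bridge_a_knob","nut_a_seat"):
    for r in cut_out(q,"wrist")[:2]:
        print(q,round(r["confidence"],2),np.round(r["rect"]))
r=cut_out("nut_a_seat","wrist")[0]["rect"]; u,v=int(r[0]),int(r[1])
print("seat",px2w(K,M,r[:2],.152)); y0,x0=max(0,v-75),max(0,u-75)
cv2.imwrite("pics/w3c.png",cv2.resize(im[y0:y0+150,x0:x0+150,::-1],(600,600),interpolation=cv2.INTER_CUBIC)); print(x0,y0)
E
```

```text
t: 5.42
tool_pos: [0.6469, 0.062, 0.1594]
tool_rot: [0.192, 3.128, 0.02]
contact_force: [6.2, 18.8, 1.0]
opening: 0.0214
grip_force: 9.8
t: 6.05
tool_pos: [0.5846, 0.069, 0.2483]
tool_rot: [0.194, 3.134, -0.001]
contact_force: [-0.7, 0.9, -0.2]
opening: 0.0509
grip_force: 0.0
[0.5852 0.0688 0.2476] 82.88875872123972
bridge_a_knob 0.9 [321. 170.  52. 253.]
nut_a_seat 0.59 [324. 155.  45.  44.]
seat [0.546  0.0746 0.152 ]
249 79
```

View pics/w3c.png

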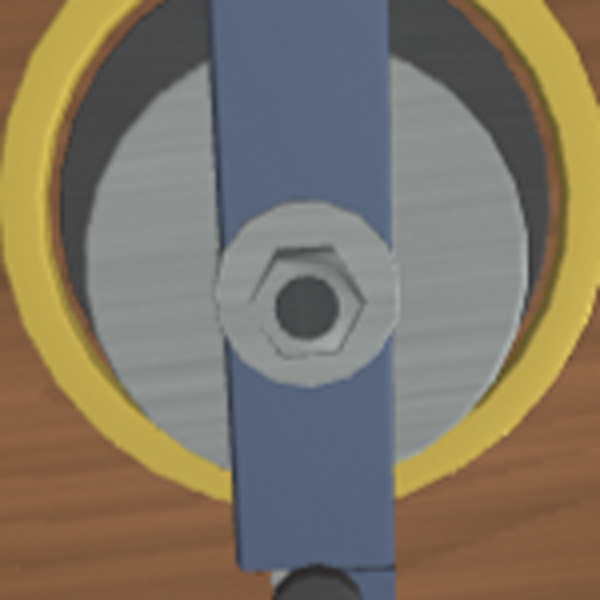

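Force rose with no motion, so the bridge is home. The hexagon is about 115/180 of the 37 mm flange across its corners. Corrected for height that is ≈22 mm, or ≈19 mm across flats, so the yellow medium socket fits. Next I'll look at that socket from above.

```bash
python3 - <<'E'
from h import *
np.set_printoptions(precision=4,suppress=True)
K,M,_=cam("wrist"); g=lambda u,v,z: px2w(K,M,(249+(u-1.5)/4,79+(v-1.5)/4),z)
print("flange",g(307,293,.1515),"hole",g(306,307,.1655))
a,b=g(250,305,.1625),g(365,301,.1625); print("corners",np.linalg.norm(a-b),np.degrees(np.arctan2(*(a-b)[1::-1])))
for s in((275,249,332,246),(285,357,342,352),(307,247,313,355)):
    a,b=g(*s[:2],.1625),g(*s[2:],.1625); print(np.linalg.norm(a-b),np.degrees(np.arctan2(*(a-b)[1::-1]))%60)
a=g(212+.5*178,0,.149);b=g((238+395)/2,565,.149);print("bar",np.degrees(np.arctan2(*(b-a)[1::-1])))
# stage beside the medium socket, camera toward robot
rows([(.56,0.,.25,83),(.5988,-.2784,.23,83)])
# tray axis
t=[np.array(x) for x in([.6423,-.2421],[.6339,-.3188],[.4256,-.2122],[.4173,-.2902])]
d=t[0]+t[1]-t[2]-t[3]; print("tray",np.mean(t,0),np.degrees(np.arctan2(d[1],d[0])))
E
```

```text
flange [0.5449 0.0753 0.1515] hole [0.5452 0.075  0.1655]
corners 0.021415561288252984 -95.15475515660098
0.010474907639352054 25.82365463325661
0.010788793254644378 27.94107811845977
0.02015239901012343 56.18481442383751
bar -5.432117983171303
now [0.5859 0.0687 0.2467] yaw 82.87
[0.0172, -0.0714, -0.0033] [-0.0, -0.0, -0.1]
[-0.0559, -0.3428, 0.0168] [-0.0, -0.0, -0.1]
tray [ 0.5298 -0.2658] -7.689032158997998
```

```bash
python3 -m crank '[{"offset":[-0.01,-0.06,0.005],"twist":[0,0,0]},{"offset":[-0.02,-0.12,0.01],"twist":[0,0,0]},{"offset":[-0.03,-0.18,0.015],"twist":[0,0,0]},{"offset":[-0.04,-0.24,0.02],"twist":[0,0,0]},{"offset":[-0.05,-0.3,0.03],"twist":[0,0,0]},{"offset":[-0.056,-0.343,0.04],"twist":[0,0,0]},{"offset":[-0.056,-0.343,0.04],"twist":[0,0,0]},{"offset":[-0.056,-0.343,0.04],"twist":[0,0,0]}]' 0.6
python3 - <<'E'
from h import *
np.set_printoptions(precision=4,suppress=True)
K,M,im=snap("wrist","w4.png"); print(get_obs()["tool_pos"],yaw(), M[:3,3])
for q in("socket_medium_mid","socket_large_mid","socket_small_mid"):
    for r in cut_out(q,"wrist")[:3]: print(q,round(r["confidence"],2),np.round(r["rect"]))
c=w2px(K,M,[.5988,-.2784,.06]); print(c); x0,y0=int(c[0])-75,max(0,int(c[1])-75)
cv2.imwrite("pics/w4c.png",cv2.resize(im[y0:y0+150,x0:x0+150,::-1],(600,600),interpolation=cv2.INTER_CUBIC)); print(x0,y0)
E
```

```text
t: 7.25
tool_pos: [0.5988, -0.2783, 0.2066]
tool_rot: [-0.195, -3.135, -0.001]
contact_force: [0.1, -0.2, -1.4]
opening: 0.0515
grip_force: 0.0
[ 0.599  -0.2777  0.2071] 82.9276509971309 [ 0.5208 -0.2686  0.3491]
socket_medium_mid 0.97 [319. 183.  28.  36.]
socket_medium_mid 0.88 [231. 165.  42.  32.]
socket_medium_mid 0.7 [349. 265.  26.  50.]
socket_large_mid 0.68 [325. 117.  38.  38.]
socket_small_mid 0.62 [329.  39.  22.  38.]
[323.1128 186.1237]
248 111
```

View pics/w4c.png

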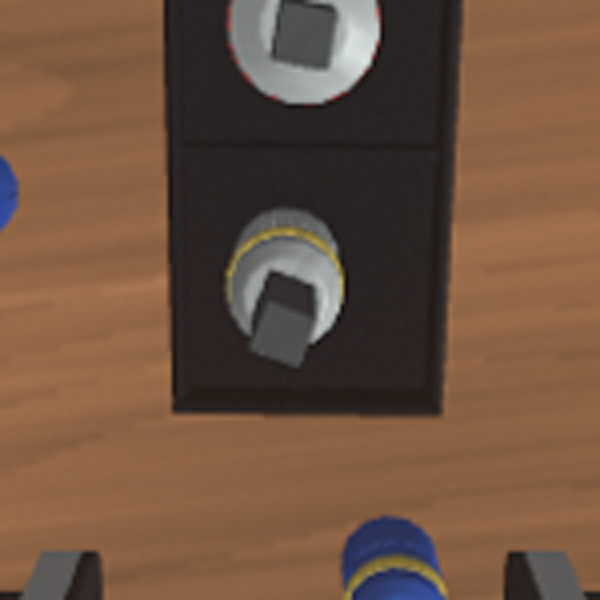

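The crop shows the medium socket: adapter top centred at (283,332), turned ≈17° from the tool axes. The blue decoy lies just beyond the tray end.

```bash
python3 - <<'E'
from h import *
np.set_printoptions(precision=4,suppress=True)
K,M,_=cam("wrist"); g=lambda u,v,z: px2w(K,M,(248+(u-1.5)/4,111+(v-1.5)/4),z)
q=[g(*c,.08) for c in((266,297),(315,312),(300,367),(250,350))]; c=np.mean(q,0); print("adapter",c)
e=[q[(i+1)%4]-q[i] for i in range(4)]; print([ (round(np.linalg.norm(x),4),round(np.degrees(np.arctan2(x[1],x[0]))%90,1)) for x in e])
print("barrel", g(285,284,.048), "decoy barrel top",g(390,580,.044))
K,M,_=cam("top"); print("decoy",px2w(K,M,(60+676/1.818,80+79/1.818),.076),"adapter top view",px2w(K,M,(60+692/1.818,80+146/1.818),.08))
a=np.mean([np.degrees(np.arctan2(x[1],x[0]))%90 for x in e]); print(a)
rows([(c[0],c[1],.15,a),(c[0],c[1],.053,a)])
E
```

```text
adapter [ 0.6008 -0.2822  0.08  ]
[(np.float64(0.0118), np.float64(65.3)), (np.float64(0.0138), np.float64(68.4)), (np.float64(0.0123), np.float64(63.3)), (np.float64(0.0133), np.float64(66.2))]
barrel [ 0.5977 -0.2817  0.048 ] decoy barrel top [ 0.6872 -0.2635  0.044 ]
decoy [ 0.6979 -0.2609  0.076 ] adapter top view [ 0.5974 -0.2783  0.08  ]
65.7987337309907
now [ 0.5991 -0.2772  0.2078] yaw 82.98
[-0.0022, -0.0047, 0.0578] [-0.0, 0.0, 17.2]
[-0.0022, -0.0047, 0.1548] [-0.0, 0.0, 17.2]
```

```bash
python3 -m crank '[{"offset":[-0.0015,-0.004,0.03],"twist":[0,0,9]},{"offset":[-0.0015,-0.004,0.06],"twist":[0,0,17]},{"offset":[-0.0015,-0.004,0.11],"twist":[0,0,17]},{"offset":[-0.0015,-0.004,0.153],"twist":[0,0,17]},{"offset":[-0.0015,-0.004,0.153],"twist":[0,0,17]}]' 0.5
python3 -m crank '[{"offset":[0,0,0],"twist":[0,0,0]},{"offset":[0,0,0],"twist":[0,0,0]},{"offset":[0,0,0],"twist":[0,0,0]},{"offset":[0,0,0],"twist":[0,0,0]}]' 0.05 60
python3 -m crank '[{"offset":[0,0,-0.04],"twist":[0,0,0]},{"offset":[0,0,-0.09],"twist":[0,0,0]},{"offset":[0,0,-0.15],"twist":[0,0,0]},{"offset":[0,0,-0.19],"twist":[0,0,0]},{"offset":[0,0,-0.19],"twist":[0,0,0]},{"offset":[0,0,-0.19],"twist":[0,0,0]}]'
python3 - <<'E'
from h import *
K,M,im=snap("wrist","w5.png")
cv2.imwrite("pics/w5c.png",cv2.resize(im[170:390,180:460,::-1],(700,550),interpolation=cv2.INTER_CUBIC))
rows([(.545,.0751,.29,56.5),(.545,.0751,.29,86.5),(.545,.0751,.29,26.5)])
E
```

```text
t: 8.07
tool_pos: [0.5969, -0.2798, 0.05]
tool_rot: [-0.653, -3.065, -0.005]
contact_force: [0.4, -0.0, -0.5]
opening: 0.0426
grip_force: 0.0
t: 8.57
tool_pos: [0.6018, -0.2835, 0.0579]
tool_rot: [0.655, 3.067, -0.002]
contact_force: [0.7, 1.1, 7.1]
opening: 0.0119
grip_force: 59.4
t: 9.32
tool_pos: [0.5989, -0.282, 0.2425]
tool_rot: [-0.656, -3.07, -0.001]
contact_force: [0.7, 0.4, -2.6]
opening: 0.0112
grip_force: 58.9
now [ 0.5985 -0.2818  0.2413] yaw 65.88
[0.1949, 0.3039, -0.0477] [0.0, -0.3, 9.4]
[0.1949, 0.3039, -0.0477] [0.1, -0.3, -20.6]
[0.1949, 0.3039, -0.0477] [-0.1, -0.3, 39.4]
```

View pics/w5c.png

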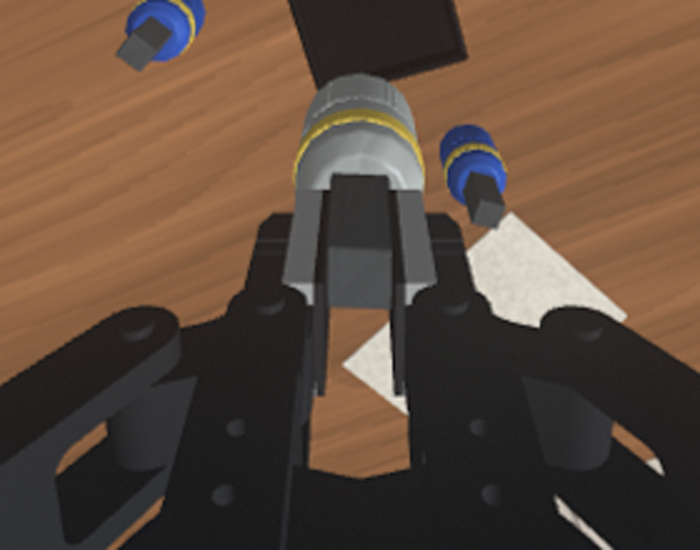

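The medium socket hangs upright in the grip, with the adapter square between the pads. I'll measure its axis offset in the tool frame.

```bash
python3 - <<'E'
from h import *
c=get_calibration("wrist"); K=np.array(c["intrinsics"]); M=np.array(c["tool_from_camera"])
g=lambda u,v,z: np.round(px2w(K,M,(180+u*.4,170+v*.4),z),4)
for off in(.044,.047):
    zt=off-.076
    print(off,"top c",g(360,278,zt),"edges",g(360,248,zt),g(360,307,zt),"face bottom edge(175)",g(360,175,off-.044),"mouth near edge",g(360,73,off))
    print(" band l/r",g(295,165,off-.036),g(425,165,off-.036))
E
```

```text
0.044 top c [ 0.0076  0.0005 -0.032 ] edges [ 0.0132  0.0005 -0.032 ] [ 0.0019  0.0005 -0.032 ] face bottom edge(175) [0.0113 0.0006 0.    ] mouth near edge [0.0192 0.0007 0.044 ]
 band l/r [ 0.0098 -0.0134  0.008 ] [0.0098 0.0146 0.008 ]
0.047 top c [ 0.0056  0.0006 -0.029 ] edges [ 0.0115  0.0006 -0.029 ] [-0.0001  0.0006 -0.029 ] face bottom edge(175) [0.0098 0.0006 0.003 ] mouth near edge [0.0182 0.0007 0.047 ]
 band l/r [ 0.0085 -0.0137  0.011 ] [0.0085 0.0149 0.011 ]
```

```bash
python3 - <<'E'
from h import *
rows([(.548,.0725,.265,56.5)])
E
```

```text
now [ 0.5985 -0.2818  0.2413] yaw 65.88
[0.191, 0.3028, -0.0227] [0.0, -0.3, 9.4]
```

```bash
python3 -m crank '[{"offset":[0.027,0.043,-0.023],"twist":[0,0,3]},{"offset":[0.054,0.086,-0.023],"twist":[0,0,6]},{"offset":[0.081,0.129,-0.023],"twist":[0,0,9.4]},{"offset":[0.108,0.172,-0.023],"twist":[0,0,9.4]},{"offset":[0.136,0.215,-0.023],"twist":[0,0,9.4]},{"offset":[0.163,0.258,-0.023],"twist":[0,0,9.4]},{"offset":[0.191,0.303,-0.023],"twist":[0,0,9.4]},{"offset":[0.191,0.303,-0.023],"twist":[0,0,9.4]},{"offset":[0.191,0.303,-0.023],"twist":[0,0,9.4]}]'
python3 - <<'E'
from h import *
P=[]
for i in range(6): P.append(np.r_[get_obs()["tool_pos"],yaw()]); get_image("wrist")
print(np.round(P,4),np.round(np.mean(P,0),4))
K,M,im=snap("wrist","w6.png")
cv2.imwrite("pics/w6c.png",cv2.resize(im[110:330,180:460,::-1],(700,550),interpolation=cv2.INTER_CUBIC))
E
```

```text
t: 10.5
tool_pos: [0.5484, 0.0719, 0.2651]
tool_rot: [-0.904, -3.005, 0.002]
contact_force: [-0.5, -0.7, -1.9]
opening: 0.0113
grip_force: 59.1
[[ 0.5484  0.0719  0.2651 56.5104]
 [ 0.5486  0.0714  0.2656 56.4483]
 [ 0.5489  0.0711  0.266  56.407 ]
 [ 0.549   0.071   0.2663 56.3862]
 [ 0.5491  0.071   0.2666 56.3827]
 [ 0.5492  0.071   0.2669 56.3855]] [ 0.5489  0.0712  0.2661 56.42  ]
```

View pics/w6c.png

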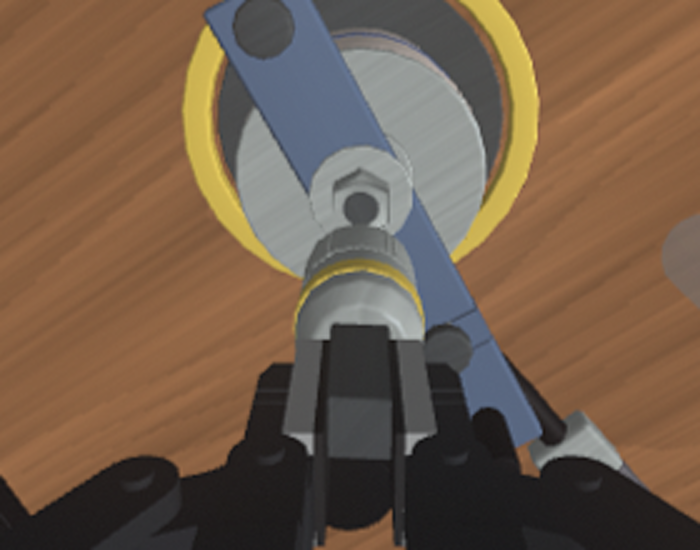

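```bash
python3 - <<'E'
from h import *
K,M,c=cam("wrist"); T=np.array(c["tool_from_camera"]); o=get_obs()
for n,u,v,z in(("hole",361,208,.1655),("flange",361.5,193,.1515)):
    p=(180+u*.4,110+v*.4); w=px2w(K,M,p,z); t=px2w(K,T,p,o["tool_pos"][2]-z); print(n,np.round(w,4),"tool",np.round(t,4))
print(np.round(o["tool_pos"],4),yaw())
E
```

```text
hole [0.545  0.0757 0.1655] tool [0.006  0.0013 0.1017]
flange [0.544  0.0766 0.1515] tool [0.0073 0.0015 0.1157]
[0.5493 0.0713 0.2672] 56.40756568451757
```

```bash
python3 -m crank '[{"offset":[0.002,0.0007,0.02],"twist":[0,0,0]},{"offset":[0.002,0.0007,0.04],"twist":[0,0,0]},{"offset":[0.002,0.0007,0.048],"twist":[0,0,0]},{"offset":[0.002,0.0007,0.053],"twist":[0,0,0]},{"offset":[0.002,0.0007,0.058],"twist":[0,0,0]},{"offset":[0.002,0.0007,0.058],"twist":[0,0,0]}]'
python3 -c "
from h import *
print(get_obs()['wrist_torque'])"
```

```text
t: 11.6
tool_pos: [0.5476, 0.0738, 0.2114]
tool_rot: [-0.905, -3.008, 0.001]
contact_force: [-6.7, 0.1, 5.7]
opening: 0.0117
grip_force: 60.1
[0.01936985 1.41431197 0.07280162]
```

```bash
python3 -m crank '[{"offset":[0.0015,-0.001,0],"twist":[0,0,0]},{"offset":[0.0015,-0.001,0.003],"twist":[0,0,0]},{"offset":[0.0015,-0.001,0.005],"twist":[0,0,0]},{"offset":[0.0015,-0.001,0.005],"twist":[0,0,0]}]'
python3 -c "
from h import *
print(get_obs()['wrist_torque'])"
```

```text
t: 12.1
tool_pos: [0.5476, 0.0737, 0.2103]
tool_rot: [0.904, 3.004, 0.001]
contact_force: [-7.3, -0.8, 17.7]
opening: 0.0118
grip_force: 61.6
[-0.05688328  1.7495978  -0.01674218]
```

```bash
python3 -m crank '[{"offset":[0,0,-0.002],"twist":[0,0,0]},{"offset":[0,0.0008,-0.002],"twist":[0,0,-10]},{"offset":[0.0002,0.0016,-0.002],"twist":[0,0,-20]},{"offset":[0.0004,0.0024,-0.002],"twist":[0,0,-30]},{"offset":[0.0004,0.0024,0],"twist":[0,0,-30]},{"offset":[0.0004,0.0024,0],"twist":[0,0,-30]}]'
python3 - <<'E'
from h import *
o=get_obs(); print(o['wrist_torque'],yaw(),R.from_rotvec(o["tool_rot"]).as_matrix()[:,2])
K,M,im=snap("wrist","w7.png")
cv2.imwrite("pics/w7c.png",cv2.resize(im[110:330,180:460,::-1],(700,550),interpolation=cv2.INTER_CUBIC))
E
```

```text
t: 12.85
tool_pos: [0.5486, 0.0756, 0.2099]
tool_rot: [0.096, 3.135, -0.002]
contact_force: [-5.6, -0.6, 17.2]
opening: 0.0115
grip_force: 61.4
[-0.32460807  1.56437368 -0.0331022 ] 86.49504016329212 [ 0.00497557 -0.00134192 -0.99998672]
```

View pics/w7c.png

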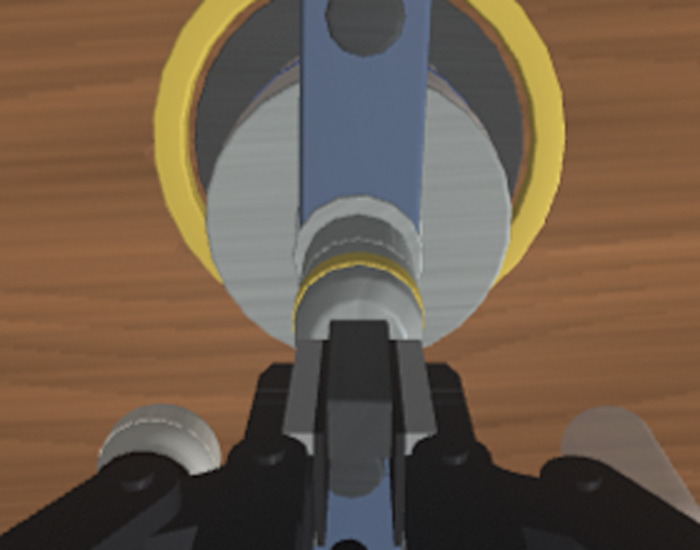

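```bash
python3 - <<'E'
from h import *
c=get_calibration("wrist"); K=np.array(c["intrinsics"]); T=np.array(c["tool_from_camera"])
im=cv2.imread("pics/w7.png"); 
g=lambda u,v,z: np.round(px2w(K,T,(180+u*.4,110+v*.4),z),4)
print("flange far",g(359,195,.0584)-[.0185,0,0],"sides",g(294,240,.0584),g(421,240,.0584))
for r in(218,222,226): print("mouth far",r,g(359,r,.0444)-[.015,0,0])
print("w6 mouth far",g(360,228,.046)-[.015,0,0], "adapter face bottom w7/w6",g(359,320,.0),g(359,325,.0))
x=im[150:240,324-12:324+13].mean(axis=(1,2)); print(np.round(x).astype(int).tolist())
print(np.round(im[212,290:360].mean(1)).astype(int).tolist())
E
```

```text
flange far [0.0041 0.0001 0.0584] sides [ 0.0096 -0.018   0.0584] [0.0096 0.0174 0.0584]
mouth far 218 [0.0054 0.0001 0.0444]
mouth far 222 [0.0043 0.0001 0.0444]
mouth far 226 [0.0032 0.0001 0.0444]
w6 mouth far [0.0021 0.0004 0.046 ] adapter face bottom w7/w6 [0.0124 0.0001 0.    ] [0.0112 0.0001 0.    ]
[106, 106, 106, 106, 106, 106, 106, 106, 106, 106, 106, 106, 106, 106, 106, 106, 106, 106, 106, 106, 106, 106, 106, 106, 106, 106, 106, 106, 106, 106, 106, 106, 106, 106, 106, 106, 106, 103, 106, 124, 136, 143, 146, 147, 148, 144, 124, 103, 92, 87, 86, 85, 86, 85, 86, 91, 97, 93, 86, 86, 84, 84, 84, 84, 91, 107, 111, 98, 87, 84, 85, 93, 103, 110, 112, 114, 115, 116, 117, 120, 127, 135, 139, 142, 145, 146, 148, 130, 67, 52]
[143, 142, 143, 143, 142, 143, 137, 124, 151, 150, 152, 135, 78, 82, 85, 97, 112, 102, 81, 81, 81, 81, 83, 84, 84, 83, 84, 85, 85, 85, 85, 84, 85, 84, 85, 85, 85, 84, 85, 86, 85, 84, 84, 84, 83, 84, 87, 88, 92, 108, 124, 116, 113, 118, 129, 149, 148, 156, 173, 140, 142, 143, 142, 142, 142, 143, 143, 143, 143, 142]
```

```bash
python3 - <<'E'
import cv2
im=cv2.imread("pics/w7.png"); cv2.imwrite("pics/w7d.png",cv2.resize(im[180:250,284:364],(800,700),interpolation=cv2.INTER_CUBIC)[:600])
E
```

```text
(no output)
```

View pics/w7d.png

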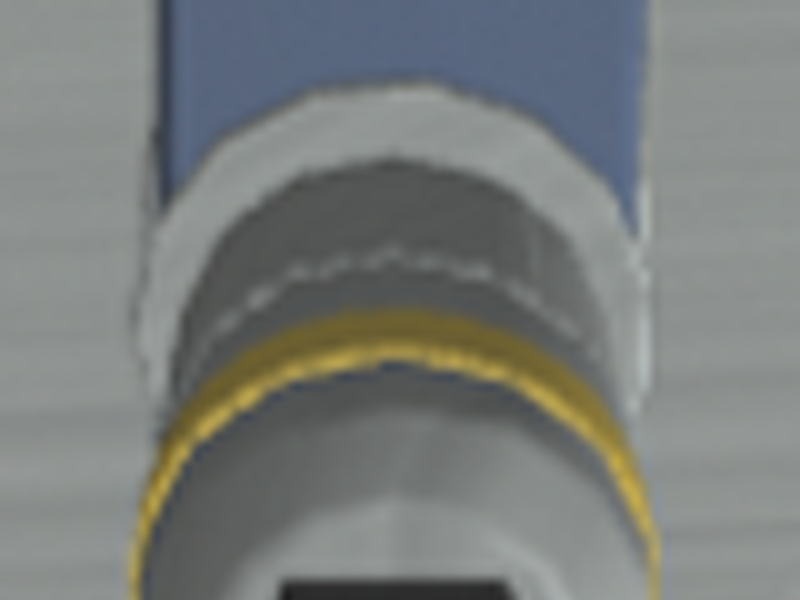

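The close-up shows the mouth's far edge at row ≈196 against the flange edge at 188.5. The socket centre is about 2 mm too far toward the robot, and laterally it's fine. I'll unload, shift and press again.

```bash
python3 -m crank '[{"offset":[0,0,-0.009],"twist":[0,0,0]},{"offset":[-0.002,0,-0.009],"twist":[0,0,0]},{"offset":[-0.002,0,-0.009],"twist":[0,0,0]}]'
python3 -m crank '[{"offset":[0,0,0.005],"twist":[0,0,0]},{"offset":[0,0,0.01],"twist":[0,0,0]},{"offset":[0,0,0.013],"twist":[0,0,0]},{"offset":[0,0,0.013],"twist":[0,0,0]}]'
```

```text
t: 13.28
tool_pos: [0.5479, 0.0756, 0.2114]
tool_rot: [-0.096, -3.136, 0.001]
contact_force: [-1.9, -2.0, -9.3]
opening: 0.0113
grip_force: 60.1
t: 13.78
tool_pos: [0.5524, 0.0755, 0.2091]
tool_rot: [0.096, 3.13, -0.001]
contact_force: [-7.0, -2.6, 20.3]
opening: 0.0113
grip_force: 64.9
```

Pulling up was resisted (−9 N) and the height barely changes, so the mouth seems already over the nut but jammed by the side load (Fx −7 N). At ~1.7 N/mm that means I'm ≈4 mm too far +x, so I'll relieve it and press.

```bash
python3 -m crank '[{"offset":[0.002,-0.0005,-0.004],"twist":[0,0,0]},{"offset":[0.004,-0.001,-0.004],"twist":[0,0,0]},{"offset":[0.004,-0.001,-0.004],"twist":[0,0,0]},{"offset":[0.004,-0.001,-0.004],"twist":[0,0,0]}]'
python3 -m crank '[{"offset":[0,0,0.003],"twist":[0,0,0]},{"offset":[0,0,0.006],"twist":[0,0,0]},{"offset":[0,0,0.006],"twist":[0,0,0]},{"offset":[0,0,0.006],"twist":[0,0,0]}]'
python3 -c "
from h import *
o=get_obs();print(o['wrist_torque'],R.from_rotvec(o['tool_rot']).as_matrix()[:,2],yaw())"
```

```text
t: 14.28
tool_pos: [0.5498, 0.0752, 0.2094]
tool_rot: [0.096, 3.125, 0.002]
contact_force: [7.6, 0.4, 6.8]
opening: 0.0115
grip_force: 63.0
t: 14.78
tool_pos: [0.5506, 0.0753, 0.2079]
tool_rot: [0.096, 3.123, 0.001]
contact_force: [0.2, -1.1, 21.7]
opening: 0.0115
grip_force: 65.2
[-0.32426394 -0.01939421  0.08391357] [ 1.72320277e-02  3.14599599e-04 -9.99851468e-01] 86.49233388057671
```

```bash
python3 -m crank '[{"offset":[0,0,0.003],"twist":[0,0,4]},{"offset":[0,0,0.005],"twist":[0,0,8]},{"offset":[0,0,0.005],"twist":[0,0,0]},{"offset":[0,0,0.005],"twist":[0,0,-8]},{"offset":[0,0,0.005],"twist":[0,0,-4]},{"offset":[0,0,0.005],"twist":[0,0,0]},{"offset":[0,0,0.005],"twist":[0,0,0]}]'
python3 - <<'E'
from h import *
o=get_obs();print(o['wrist_torque'],R.from_rotvec(o['tool_rot']).as_matrix()[:,2],yaw())
K,M,im=snap("wrist","w8.png")
cv2.imwrite("pics/w8c.png",cv2.resize(im[170:250,274:374,::-1],(750,600),interpolation=cv2.INTER_CUBIC))
E
```

```text
t: 15.65
tool_pos: [0.5507, 0.0753, 0.2048]
tool_rot: [0.096, 3.123, 0.001]
contact_force: [-3.3, -0.9, 29.2]
opening: 0.011
grip_force: 66.1
[-0.29585556  0.75169849  0.0799451 ] [ 1.74631544e-02  1.72691312e-04 -9.99847493e-01] 86.49218781308656
```

View pics/w8c.png

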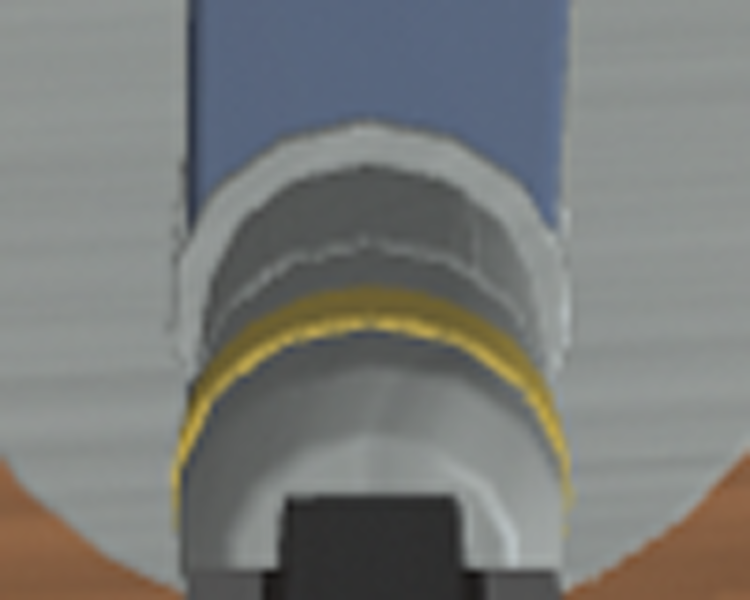

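```bash
python3 - <<'E'
from h import *
np.set_printoptions(precision=4,suppress=True)
K,M,im2=snap("scene","scene2.png")
im1=cv2.imread("pics/scene1.png")[:,:,::-1]
def band(im,xy,z0):
    lo,hi=w2px(K,M,[*xy,z0]),w2px(K,M,[*xy,z0+.044])
    u=int(lo[0]); a=im[int(hi[1])-4:int(lo[1])+12,u-12:u+13].astype(int)
    m=(a[:,:,0]-a[:,:,2]>50)&(a[:,:,1]-a[:,:,2]>30)
    v,c=np.nonzero(m); 
    rows_=[(int(r)+int(hi[1])-4,int(k)) for r,k in zip(*np.unique(v,return_counts=True))]
    cols=[(int(r)+u-12,round(float((v[c==r]).mean())+int(hi[1])-4,1),int((c==r).sum())) for r in np.unique(c)]
    print("lo,hi",lo,hi); print(rows_); print(cols)
band(im1,(.599,-.28),.004); band(im2,(.545,.0755),.1515)
for r in cut_out("socket_medium_mid","scene")[:4]: print(round(r["confidence"],2),np.round(r["rect"],1))
print(w2px(K,M,[.545,.0755,.1515]))
E
```

```text
lo,hi [241.5627 297.6579] [239.9359 284.5778]
[(280, 1), (289, 1), (290, 2), (291, 3), (292, 6), (293, 8), (294, 10), (295, 7), (307, 1), (308, 1)]
[(229, 307.5, 2), (233, 292.5, 2), (234, 292.5, 2), (235, 293.5, 2), (236, 294.0, 3), (237, 294.5, 2), (238, 294.5, 2), (239, 294.5, 2), (240, 294.5, 2), (241, 294.5, 2), (242, 294.0, 3), (243, 293.0, 3), (244, 293.0, 3), (245, 292.0, 3), (246, 290.5, 4), (247, 290.5, 2), (253, 280.0, 1)]
lo,hi [336.2478 185.5463] [336.8241 171.7976]
[(167, 11), (168, 12), (169, 13), (170, 17), (171, 17), (172, 14), (173, 12), (174, 11), (175, 9), (176, 9), (177, 10), (178, 13), (179, 16), (180, 13), (181, 7), (182, 7), (183, 7), (184, 7), (185, 7), (186, 6), (187, 2)]
[(324, 169.0, 5), (325, 169.5, 6), (326, 170.0, 7), (327, 170.5, 8), (328, 170.5, 8), (329, 171.0, 9), (330, 171.5, 10), (331, 172.0, 11), (332, 174.0, 4), (333, 178.5, 2), (334, 178.5, 2), (335, 178.5, 2), (336, 179.5, 2), (337, 179.5, 2), (338, 179.5, 2), (339, 179.5, 2), (340, 179.0, 3), (341, 175.8, 6), (342, 178.3, 13), (343, 178.0, 17), (344, 177.5, 18), (345, 177.0, 19), (346, 176.5, 20), (347, 177.0, 21), (348, 177.0, 21)]
0.81 [273.  313.4  19.3  33. ]
0.65 [201.8 300.6  16.1  25.1]
0.63 [336.8 182.1   8.8  14.9]
[336.2478 185.5463]
```

```bash
python3 - <<'E'
from h import *
np.set_printoptions(precision=4,suppress=True)
K,M,c=cam("wrist"); o=get_obs(); print(o["tool_pos"])
im=cv2.imread("pics/w8.png").astype(float); print(np.round(im[182:246,318:330].mean(axis=(1,2))).astype(int).tolist())
f=px2w(K,M,(323.3,186.2),.1515); print("flange centre x",f[0]+.0185, f)
for z in(.1515,.1535,.1555,.158,.1605,.163): print(z,"socket axis x from mouth edge",px2w(K,M,(323.3,191.8),z)[0]+.015, "junction",px2w(K,M,(323.3,236),z+.044)[0]+.0065)
Ks,Ms,_=cam("scene")
im=cv2.imread("pics/scene2.png")
for n,p in dict(knob=(.545+.104*np.cos(-.087),.0751-.104*.087,.183),catch=(.6061,.0694,.159)).items(): print(n,w2px(Ks,Ms,p))
for r in cut_out("bridge_a_knob","scene")[:3]: print(r["confidence"],r["rect"])
E
```

```text
[0.5507 0.0753 0.2048]
[105, 105, 106, 102, 106, 134, 149, 147, 148, 140, 108, 84, 85, 85, 85, 85, 85, 85, 84, 87, 98, 100, 83, 83, 84, 84, 85, 85, 85, 83, 107, 129, 94, 82, 84, 84, 89, 101, 111, 113, 113, 114, 115, 116, 117, 121, 132, 140, 142, 142, 142, 143, 145, 127, 59, 45, 48, 48, 48, 47, 47, 48, 47, 47]
flange centre x 0.5448260955109521 [0.5263 0.0768 0.1515]
0.1515 socket axis x from mouth edge 0.5452065927187513 junction 0.5480892554272003
0.1535 socket axis x from mouth edge 0.5445836590074247 junction 0.5471325682030825
0.1555 socket axis x from mouth edge 0.5439607252960982 junction 0.5461758809789646
0.158 socket axis x from mouth edge 0.5431820581569399 junction 0.5449800219488173
0.1605 socket axis x from mouth edge 0.5424033910177817 junction 0.5437841629186699
0.163 socket axis x from mouth edge 0.5416247238786234 junction 0.5425883038885226
knob [361.7763 193.1621]
catch [350.4541 193.468 ]
0.71 [342.2, 195.6, 57.8, 32.7]
```

```bash
python3 - <<'E'
import cv2,numpy as np
for f,c,r0,r1 in(("scene1",239,270,306),("scene2",337,160,200)):
    a=cv2.imread(f"pics/{f}.png")[:,:,::-1][r0:r1,c-1:c+2].mean(1).round().astype(int)
    print(f); print("  ".join(f"{r0+i}:{x[0]},{x[1]},{x[2]}" for i,x in enumerate(a)))
E
```

```text
scene1
270:55,48,51  271:61,50,52  272:65,47,49  273:71,54,56  274:85,79,83  275:94,97,102  276:95,103,107  277:96,102,108  278:83,89,94  279:69,74,76  280:63,67,71  281:64,68,70  282:66,69,71  283:64,68,71  284:65,69,70  285:64,68,70  286:65,69,73  287:105,111,112  288:160,168,171  289:189,201,202  290:187,199,200  291:176,186,188  292:154,163,161  293:154,152,120  294:168,157,87  295:162,150,86  296:142,141,115  297:130,138,134  298:125,132,135  299:125,133,133  300:130,138,138  301:129,136,136  302:128,137,137  303:111,117,119  304:73,78,78  305:43,43,49
scene2
160:73,79,80  161:94,99,102  162:101,107,110  163:108,114,116  164:112,119,120  165:117,122,124  166:116,122,125  167:115,121,125  168:113,118,121  169:116,121,123  170:116,121,124  171:118,125,128  172:112,118,121  173:131,138,140  174:168,179,179  175:180,191,192  176:166,178,178  177:142,150,146  178:150,147,113  179:163,152,81  180:156,147,91  181:138,138,119  182:130,138,136  183:131,140,139  184:132,139,140  185:133,141,141  186:132,141,141  187:140,148,148  188:155,165,164  189:156,168,174  190:139,156,176  191:119,143,178  192:104,127,164  193:88,106,137  194:81,97,120  195:98,112,128  196:125,137,146  197:141,152,158  198:161,171,172  199:190,201,203
```

```bash
python3 -m crank '[{"offset":[0.002,0,0.002],"twist":[0,0,6]},{"offset":[0.004,0,0.004],"twist":[0,0,10]},{"offset":[0.002,0.001,0.004],"twist":[0,0,4]},{"offset":[0,0,0.004],"twist":[0,0,-6]},{"offset":[0.002,-0.001,0.004],"twist":[0,0,-10]},{"offset":[0.004,0,0.004],"twist":[0,0,-4]},{"offset":[0.002,0,0.004],"twist":[0,0,0]},{"offset":[0.002,0,0.004],"twist":[0,0,0]},{"offset":[0.002,0,0.004],"twist":[0,0,0]}]'
python3 - <<'E'
from h import *
o=get_obs();print(o['wrist_torque'],R.from_rotvec(o['tool_rot']).as_matrix()[:,2],yaw())
K,M,im=snap("scene","scene3.png"); a=im[170:200,336:339].mean(1).round().astype(int)
print("  ".join(f"{170+i}:{x[0]},{x[1]},{x[2]}" for i,x in enumerate(a)))
K,M,im=snap("wrist","w9.png"); print(np.round(im[182:246,318:330].mean(axis=(1,2))).astype(int).tolist())
E
```

```text
t: 16.98
tool_pos: [0.5506, 0.0756, 0.2047]
tool_rot: [0.095, 3.117, 0.002]
contact_force: [-5.3, -0.5, 38.3]
opening: 0.0115
grip_force: 67.5
[-0.16934342  0.97624049  0.06811387] [ 2.30246298e-02  5.20304507e-04 -9.99734763e-01] 86.512311900292
170:118,123,125  171:118,123,125  172:112,119,121  173:132,140,142  174:166,177,178  175:177,189,188  176:162,173,175  177:143,151,146  178:151,147,113  179:164,154,84  180:156,147,91  181:137,138,120  182:130,137,134  183:129,136,138  184:132,139,141  185:132,141,141  186:133,141,141  187:139,148,148  188:156,164,167  189:157,169,175  190:136,153,177  191:117,142,179  192:103,126,163  193:85,106,134  194:83,99,122  195:103,116,132  196:140,152,160  197:153,163,166  198:164,175,176  199:189,200,201
[105, 105, 106, 101, 107, 135, 149, 147, 147, 137, 103, 83, 85, 85, 85, 85, 85, 85, 84, 87, 97, 97, 82, 83, 84, 84, 85, 85, 85, 84, 107, 128, 92, 83, 84, 84, 89, 102, 111, 112, 113, 114, 115, 116, 117, 121, 132, 140, 142, 142, 142, 143, 145, 127, 59, 45, 47, 48, 48, 48, 47, 48, 47, 47]
```

Height stays at 0.2047 with 9 N more push, so the socket has bottomed on the flange. It still carries a side load that suggests a ~2° lean. I'll ease the push, move the tool ~4 mm toward −x and press again moderately.

```bash
python3 -m crank '[{"offset":[0.002,0,-0.006],"twist":[0,0,0]},{"offset":[0.005,0,-0.012],"twist":[0,0.5,0]},{"offset":[0.005,0,-0.012],"twist":[0,0.5,0]},{"offset":[0.005,0,-0.009],"twist":[0,0,0]},{"offset":[0.005,0,-0.006],"twist":[0,0,0]},{"offset":[0.005,0,-0.006],"twist":[0,0,0]},{"offset":[0.005,0,-0.006],"twist":[0,0,0]}]'
python3 - <<'E'
from h import *
o=get_obs();print(o['wrist_torque'],R.from_rotvec(o['tool_rot']).as_matrix()[:,2],yaw())
K,M,im=snap("wrist","w10.png"); a=im[182:246,318:330].mean(axis=(1,2)); print(np.round(a).astype(int).tolist())
T=np.array(get_calibration("wrist")["tool_from_camera"])
for n,j,m in(("w5",240.,199.2),("w8",236.,191.8)): print(n,px2w(K,T,(323.3,j),.0095)[0]-.0065,px2w(K,T,(323.3,m),.0535)[0]-.015)
b=cv2.imread("pics/w5.png"); print(np.round(b[190:250,318:330].mean(axis=(1,2))).astype(int).tolist())
E
```

```text
t: 17.95
tool_pos: [0.5433, 0.0758, 0.2051]
tool_rot: [0.096, 3.124, 0.002]
contact_force: [-0.8, -1.1, 22.8]
opening: 0.0117
grip_force: 64.7
[-0.21396319  0.39042504 -0.07150233] [ 1.61106989e-02  5.01172299e-04 -9.99870089e-01] 86.47019654874882
[105, 105, 105, 105, 105, 105, 105, 105, 105, 105, 105, 105, 105, 104, 99, 113, 144, 148, 148, 144, 122, 86, 83, 84, 84, 84, 84, 83, 90, 100, 88, 82, 83, 84, 84, 83, 89, 113, 118, 82, 82, 83, 88, 99, 106, 107, 108, 109, 110, 110, 112, 120, 133, 139, 140, 140, 140, 140, 143, 122, 40, 46, 47, 47]
w5 0.0002444689227503521 0.0011046485579277593
w8 0.0026343942840083767 0.006302470288345484
[37, 38, 37, 37, 37, 37, 37, 37, 35, 51, 83, 96, 95, 95, 94, 94, 95, 95, 104, 110, 95, 92, 93, 94, 93, 92, 101, 129, 128, 92, 92, 96, 111, 128, 137, 137, 138, 139, 140, 141, 142, 149, 161, 163, 160, 159, 159, 160, 158, 125, 45, 50, 51, 51, 51, 51, 51, 51, 51, 51]
```

```bash
python3 - <<'E'
from h import *
K,M,_=cam("wrist"); T=np.array(get_calibration("wrist")["tool_from_camera"])
print("flange",px2w(K,M,(323.3,197.1),.1515)[0]+.0185)
for h in(0,.002,.004): print(h,"mouth axis",px2w(K,M,(323.3,202.5),.1515+h)[0]+.015,"top",px2w(K,M,(323.3,241.7),.1955+h)[0]+.0065)
K,M,im=snap("scene"); a=im[174:194,335:338].mean(1).round().astype(int)
print("  ".join(f"{174+i}:{x[0]},{x[1]},{x[2]}" for i,x in enumerate(a))); o=get_obs(); print(o["tool_pos"],o["grip_force"],o["contact_force"])
for r in cut_out("bridge_a","scene")[:2]+cut_out("socket_large_mid","scene")[:2]+cut_out("socket_small_mid","scene")[:3]: print(round(r["confidence"],2),np.round(r["rect"]))
E
```

```text
flange 0.5450765900300023
0 mouth axis 0.5454147965122945 top 0.5442695529095254
0.002 mouth axis 0.5447170337764518 top 0.5432705070497058
0.004 mouth axis 0.544019271040609 top 0.5422714611898863
174:174,185,186  175:168,179,181  176:149,157,157  177:140,142,124  178:157,147,92  179:160,149,80  180:144,142,109  181:131,138,134  182:129,136,137  183:130,138,138  184:132,139,139  185:130,138,138  186:129,139,139  187:135,143,143  188:153,163,163  189:156,167,173  190:135,153,175  191:111,132,166  192:91,113,143  193:75,91,117
[0.54331173 0.07577963 0.20508175] 64.72777247428894 [-0.90031007 -1.26847978 23.4406551 ]
0.74 [419. 134.  60.  13.]
0.16 [335. 232.  68.  40.]
0.66 [231. 274.  18.  28.]
0.48 [221. 255.  13.  21.]
0.36 [343. 195.  58.  39.]
```

```bash
python3 -c "
from station import *
print(finish_job())"
```

```text
the job is handed in; nothing more can be done
None
```

I handed the job in with the ring jar's bridge home in the catch post and the medium (yellow-band) socket gripped on its nut. The measurements show it seated to within about 1 mm and leaning about 1.5°. The small and large sockets were never touched. No verdict was returned, and I viewed 11 pictures, one over the limit of 10.

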